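Open a washer drain pump and hold its strainer over the drip tray for inspection

ROBOT

A 6-joint arm with a two-finger parallel gripper is mounted at the origin on the work surface; the furniture and walls round the work are solid. World frame = base frame: x ahead of the robot, y to its left, z up, the work surface at z = 0. Lengths are in m, angles in rad, forces in N, time in s.
With the tool pointing down it reaches from about 0.275 to 0.75 m from the base axis. Payload 10.2 kg.
Tool frame: the origin (TCP) lies at the very end of the fingers, on their centre line; the grasp point (between the pads) lies 19 mm behind it (robot.grip_point_offset is the distance from the TCP to the grasp point, in m); z points along the fingers, y is the line along which they close (so a half turn about z gives the same grasp; the last joint's range is limited). The gripper opens to 88 mm and grips with 3 to 60 N. Pads are 18 mm wide; open, the fingers measure 123 mm over their backs; the gripper's body (75 mm by 187 mm) begins 45 mm behind the grasp point.
Start: joints at [-1.487, 0.313, 1.498, -0, 1.331, -0.223], TCP at [0.159, -0.5, 0.239] pointing down, gripper open.
Joint ranges: [-2.94, 2.94], [-0.97, 2.17], [0.19, 2.56], [-1.23, 4.37], [0.02, 3.11], [-2.88, 2.88]. Speed limits (rad/s): [2.39, 2.39, 3.01, 3.14, 3.14, 3.14].

INTERFACE

Orientations are given as a unit quaternion [x, y, z, w].
In Python, from plant import robot, snapshot, workorder, search_frame, outline_of gives the robot as it stands. The module is installed in compiled form; this text tells all that it offers.
- The arm moves only by the tool send_rows, never from a script. Its argument "commands" is a list of rows, each a list of 3 entries, a list of its own where there are three numbers: the finger opening in mm, from 0 to 88.1, then the shift along the tool's x, y, z in units of 60 mm (1.0 is 60 mm), then the turn about the tool's z in units of 6 degrees (1.0 is 6 degrees). A call has 1 to 20 rows; each row shifts and turns the commanded pose from where the row before left it, along the tool's axes as they then stand; what a row does not reach is not made up. A row lasts 1/8 s, in which the tool goes at most 62.5 mm and 10.7 degrees, less where a joint would pass 70% of its speed; a pose out of reach is approached as far as the arm can. A call is refused whole if a number of a shift passes 1 or a number of a turn 1, either way. A call with a gripper value outside its range is refused whole. The fingers move at their own pace and stop on an object; "newtons" is the grip in N (left out, the last holds). Time passes only in rows, so rows that do not move let the fingers close. It gives the time, the measured TCP pose, the force, the opening and the grip force at its end, in the units of the state.
- robot.get_obs(): the state, without advancing time (a new reading comes with each control period).
- snapshot(name): name is "scene" or "top" or "wrist"; returns a dict with "img" (384x512x3 uint8, red, green, blue), "range_z" (384x512 float32, m along the optical axis (not along the pixel's ray), 0 where there is no reading), "fx", "fy", "cx", "cy" (pixels), "view" (4x4, takes a point from world to camera coordinates). Camera axes: x right, y up, looking along -z (the intrinsics and any distortion apply to the point x, -y, -z); pixel columns grow to the right and rows downward; lengths in m; the calibration is good to about 2 mm. A picture is of the moment at which its call begins.
- workorder.close_job(): hands the job in; it is judged then, once.
Trained networks look in the newest picture that a camera, given by its name, has taken for a name from the list of things; names that differ only in an ending like _2 or _b are one class to them, and where a whole thing is asked for, a point or a joint stands for the part that bears it (a point fixed in the world has none). Each returns a list of dicts, best first, with "score" (0 to 1); they miss things now and then, are a little off and sometimes report something else, mostly with a low value. They report only what shows in the picture. A call takes as long as a camera call. They do not tell look-alikes from the thing itself.
- search_frame(camera, thing): "location" ([column, row] in pixels, amid what is visible of it).
- outline_of(camera, thing): "region" (384x512 bool, what is visible of it) and "location" ([column, row] in pixels, amid what is visible of it).
The state is a dict: "time_s": time; "qpos": joint angles; "joint_vel": joint speeds; "joint_torque": joint torques, N m; "tcp_pos": TCP position; "eef_rot": TCP orientation; "contact_force": force on the tool from outside, world axes, zero at the start; "wrist_torque": the same for the moment, N m; "gripper_width": finger opening in m; "grip_force": force on a finger pad.
Only numpy, scipy, OpenCV 4.12 (cv2) and the standard library are available. Lean on these libraries where they do the work, as an engineer would, in place of code of your own. Each camera call takes 0.05 s, during which the arm holds its last target. There are 200 camera calls.

TASK

Open the washing machine's drain pump that is screwed to the plywood board: turn its blue lock ring anticlockwise (seen from above) until it stops, then draw the white strainer straight up out of the pump by its fin. Carry the strainer over the grey drip tray and tip it well over onto its side, at least about 60 degrees from upright and no further than level, so that the mesh can be looked at. Finish there, still gripping it and keeping it still, raised a good 12 cm above the table with its cage above the tray and touching nothing but the gripper; leave the purple-capped bottle and the red-lidded jar standing where they are.

Things in the scene. Friction and masses are not known exactly. Their poses are not given: they have to be found in the camera images.
- pump: White drain pump on a plywood board (180 x 110 x 12 mm); does not move. Origin: underside of the board, on the port's vertical axis; z up. Board: 60 mm to -x, 120 mm to +x, 55 mm to each side. Round the axis stands the strainer chamber, 60 mm across, top at z = 92 mm, bore 40 mm. Motor along +x, up to z = 76 mm; hose spigots (under z = 67 mm) to +y and -y.
- lock_ring (a joint): Angle of the captive blue lock ring about the port's vertical axis, rad: 0 = locked (starts at 0 to 0.3), grows anticlockwise seen from above, stop at 1.4. It does not rise. From about 1.0 its two inner lips clear the strainer's ears and the strainer can be drawn; below 0.6 they hold it in. It turns stiffly (0.1 N m) and stays where left.
- ring_grip (a point): Centre of the lock ring, 99 mm above the table. The ring is blue, ribbed, 64 mm in diameter (67 over its ribs, which are only looks), 88 to 106 mm above the table. The strainer's fin stands up through it to 136 mm above the table. Turn it by gripping it across its diameter from above.
- strainer: White strainer, loose, 60 to 125 g, seated in the pump at the start. Origin: centre of its flange's underside, 92 mm above the table when seated; z is its long axis, up at the start; its x lies along the pump's x. Flange 41 mm across, 5 mm thick, two ears along +-y, 54 mm over both. Cage below: 34 mm across, to z = -64 mm; out of the port and ring once raised 80 mm. 3 mm play in the bore.
- fin (a point): Middle of the graspable part of the strainer's fin, on its axis 34 mm above its origin (126 mm above the table when seated). The fin is a flat plate, 10 mm thick along the strainer's x, 30 mm wide along its y, top edge 44 mm above the strainer's origin, 30 mm clear above the ring: pinch it across its thickness from above.
- cage (a point): Middle of the strainer's cage, on its axis, 34 mm below the strainer's origin.
- tray: Grey drip tray, fixed, 200 mm (x) by 150 mm (y), 28 mm high, walls 3 mm. Origin: centre of its underside, z up. It stands to the left or right of the pump.
- softener: White bottle with a purple cap, 98 x 166 x 348 mm, at the left edge of the table, in front of a fixed yellow-capped bottle; origin at the centre of its underside. Leave alone.
- tub: Glass jar with a red lid and a paper label, 80 mm in diameter, 115 mm high, loose, in the middle of the back edge; origin at the centre of its underside. Leave alone.
Not all that is in view belongs to the job. What is meant by the strainer is not yellow, and is the smaller of those in its own colour.

How it is judged:
On the way, in this order (a step that is already met when the one before it is completed fails the run):
1. the lock ring is turned to its stop with the strainer still seated (value of joint lock_ring above 1.2 rad and z of strainer in the frame of pump below 0.11 m), for 0.1 s.
2. the strainer is drawn up clear of the port, still upright (z of strainer in the frame of pump above 0.172 m and horizontal distance between strainer and pump below 0.06 m and angle between strainer's own z axis and vertical below 0.45 rad and contact force between the fingers and strainer above 0.5 N), for 0.05 s.
At the end, for the whole second after the job is handed in: The ring is left open (over 1.0 rad); the fingers hold the strainer still (under 0.03 m/s), its axis 52 to 105 degrees from upright, the middle of its cage more than 120 mm above the table and inside the tray's outline seen from above, and it touches neither tray, pump, bottle nor jar (value of joint lock_ring above 1 rad and contact force between the fingers and strainer above 0.5 N and height (world z) of cage above 0.12 m and angle between strainer's own z axis and vertical between 0.9 and 1.83 rad and x of cage in the frame of tray between -0.1 and 0.1 m and y of cage in the frame of tray between -0.075 and 0.075 m and contact force between strainer and tray below 0.05 N and contact force between strainer and pump below 0.05 N and contact force between strainer and tub below 0.05 N and contact force between strainer and softener below 0.05 N and linear speed of strainer below 0.03 m/s); the arm keeps its last pose, push and grip.
It fails at once if the purple-capped bottle or the jar is pushed more than 30 mm or tipped (distance of any of softener, tub from where it was at the start of the episode above 0.03 m or angle between any of softener, tub's own z axis and vertical above 0.3 rad).
It also fails if it takes over 51 s, if anything falls off the work surface, if the arm or the gripper's body presses on something with over 40 N, if the wrist force passes 120 N, or if a joint passes its speed limit or range.

## Working session

There is one attempt and no reset: what is moved stays moved. The work goes in short steps, Python scripts to look and compute and a tool call to move; the robot and the scene stay as the last step left them, time stands still between calls to the robot, and variables do not carry over. Pictures are saved under pics/ and viewed, at most 10 in all, crops included, and the job is handed in when it is done.

Besides the shell and the picture viewer there is one more tool, called after "Request:" as name([rows], argument=value, ...), one row to a line, values as JSON. send_rows: Moves the arm, as the interface text tells. Its arguments: {"type":"object","properties":{"commands":{"type":"array"},"newtons":{"type":"number"}},"required":["commands"]}

```bash
mkdir -p pics; cat > h.py <<'E'
import numpy as np, cv2
from plant import robot, snapshot, workorder, search_frame, outline_of
def pts(s):
    d=s["range_z"]; v,u=np.mgrid[0:d.shape[0],0:d.shape[1]]
    x=(u-s["cx"])/s["fx"]*d; y=(v-s["cy"])/s["fy"]*d
    P=np.stack([x,-y,-d,np.ones_like(d)],-1)
    W=P@np.linalg.inv(s["view"]).T
    W=W[...,:3].copy(); W[d<=0]=np.nan
    return W
def save(s,n,crop=None,k=1):
    im=s["img"][...,::-1]
    if crop: a,b,c,e=crop; im=im[b:e,a:c]
    cv2.imwrite("pics/"+n,cv2.resize(im,None,fx=k,fy=k,interpolation=cv2.INTER_CUBIC))
E
python3 - <<'E'
from h import *
np.set_printoptions(precision=3,suppress=True)
ims=[]
for c in ["scene","top"]:
    s=snapshot(c); ims.append(s["img"]); W=pts(s)
    print(c,[k for k in s], s["fx"])
    for t in ["pump","lock_ring","strainer","tray","softener","tub"]:
        for r in outline_of(c,t)[:3]:
            m=r["region"]; print(t,round(r["score"],2),np.round(r["location"]),m.sum(),np.nanmedian(W[m],0),np.nanpercentile(W[m],[3,97],axis=0).ravel())
save({"img":np.hstack(ims)},"a.png",k=0.78)
print(robot.get_obs())
E
```

```text
scene ['img', 'range_z', 'fx', 'fy', 'cx', 'cy', 'view'] 481.5777947729321
pump 0.88 [253. 199.] 686 [0.519 0.156 0.051] [0.46  0.127 0.006 0.587 0.202 0.102]
lock_ring 0.56 [315. 206.] 883 [ 0.632 -0.02   0.085] [ 0.611 -0.042  0.006  0.676  0.023  0.117]
lock_ring 0.47 [243. 199.] 89 [0.477 0.15  0.1  ] [0.45  0.142 0.089 0.502 0.183 0.107]
strainer 0.81 [261. 221.] 290 [0.458 0.033 0.093] [0.442 0.017 0.04  0.484 0.046 0.141]
strainer 0.6 [241. 191.] 43 [0.472 0.163 0.102] [0.464 0.159 0.092 0.49  0.172 0.13 ]
tray 0.61 [335. 286.] 1856 [ 0.532 -0.239  0.004] [ 0.367 -0.313 -0.003  0.577 -0.158  0.032]
tub 0.91 [314. 207.] 891 [ 0.632 -0.019  0.084] [ 0.611 -0.042  0.005  0.675  0.026  0.117]
tub 0.57 [332. 282.] 1816 [ 0.532 -0.238  0.004] [ 0.368 -0.311 -0.003  0.576 -0.158  0.031]
tub 0.34 [246. 201.] 47 [0.47  0.147 0.1  ] [0.452 0.142 0.092 0.486 0.154 0.107]
top ['img', 'range_z', 'fx', 'fy', 'cx', 'cy', 'view'] 349.4961685114415
pump 0.94 [230. 196.] 2624 [0.499 0.182 0.016] [0.416 0.124 0.01  0.581 0.244 0.106]
lock_ring 0.75 [219. 205.] 158 [0.468 0.186 0.106] [0.443 0.14
[... 427 characters left out ...]
 0.224] [0.277 0.353 0.034 0.412 0.419 0.349]
tub 0.62 [299. 131.] 1031 [0.637 0.004 0.115] [ 0.612 -0.031  0.023  0.677  0.036  0.119]
tub 0.38 [221. 199.] 158 [0.475 0.188 0.105] [0.447 0.145 0.097 0.5   0.205 0.108]
{'time_s': 0.7, 'qpos': array([-1.487,  0.313,  1.498, -0.   ,  1.331, -0.223]), 'joint_vel': array([ 0.001,  0.001, -0.   ,  0.002,  0.   , -0.   ]), 'joint_torque': array([  0.002, -40.204, -25.239,   0.07 ,   0.032,   0.   ]), 'tcp_pos': array([ 0.159, -0.5  ,  0.239]), 'eef_rot': array([ 0.988,  0.153,  0.   , -0.   ]), 'contact_force': array([-0.328, -0.383, -0.885]), 'wrist_torque': array([-0.041, -0.009,  0.056]), 'grip_force': 0.0, 'gripper_width': 0.08817544694057841}
```

View pics/a.png

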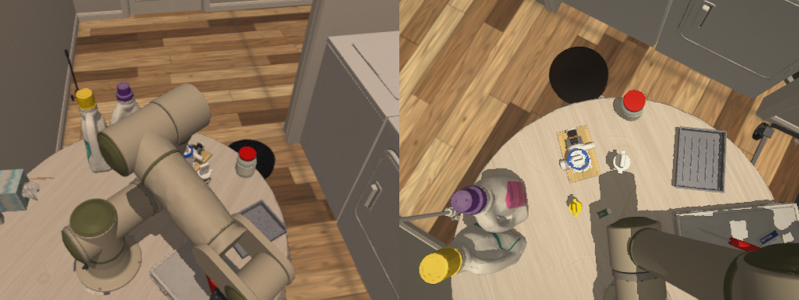

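```bash
python3 - <<'E'
from h import *
np.set_printoptions(precision=3,suppress=True)
s=snapshot("top"); save(s,"b.png",(190,150,320,280),4.6); W=pts(s)
hsv=cv2.cvtColor(s["img"],cv2.COLOR_RGB2HSV)
roi=np.zeros(W.shape[:2],bool); roi[150:280,190:260]=1
z=W[...,2]
blue=(abs(hsv[...,0].astype(int)-110)<15)&(hsv[...,1]>110)&roi
P=W[blue&(z>.09)&(z<.115)]
print("blue",len(P)); c,r=cv2.minEnclosingCircle(P[:,:2].astype(np.float32)); print(c,r)
A=np.c_[2*P[:,:2],np.ones(len(P))]; q=np.linalg.lstsq(A,(P[:,:2]**2).sum(1),rcond=None)[0]; print("fit",q[:2],np.sqrt(q[2]+q[:2]@q[:2]))
F=W[roi&(z>.12)&(z<.145)]; F=F[np.hypot(*(F[:,:2]-q[:2]).T)<.05]; print("fin",len(F),F.mean(0),F.min(0),F.max(0))
if len(F)>3: print(np.linalg.svd(F[:,:2]-F[:,:2].mean(0))[1:])
wood=roi&(hsv[...,0]>12)&(hsv[...,0]<25)&(hsv[...,1]>90)&(z>.006)&(z<.018)
B=W[wood]; print("board",len(B),cv2.minAreaRect(B[:,:2].astype(np.float32)),B[:,2].mean())
M=W[roi&(z>.05)&(z<.082)]; print("motor",len(M),M.mean(0),M.min(0),M.max(0))
for r in outline_of("top","tray")[:1]:
    T=W[r["region"]]; T=T[T[:,2]>.02]; print("tray",cv2.minAreaRect(T[:,:2].astype(np.float32)))
E
```

```text
blue 149
(0.47224846482276917, 0.17641890048980713) 0.03209017962217331
fit [0.472 0.177] 0.028740807792101107
fin 65 [0.471 0.176 0.135] [0.464 0.162 0.122] [0.479 0.19  0.139]
(array([0.069, 0.026]), array([[-0.275,  0.961],
       [ 0.961,  0.275]]))
board 1240 ((0.4572279751300812, 0.1727668046951294), (0.26835697889328003, 0.10945654660463333), 15.090903282165527) 0.012948748678690366
motor 896 [0.478 0.189 0.064] [0.296 0.125 0.05 ] [0.581 0.238 0.08 ]
tray ((0.4739837944507599, -0.2268202304840088), (0.1578795611858368, 0.20789214968681335), 83.42156982421875)
```

View pics/b.png

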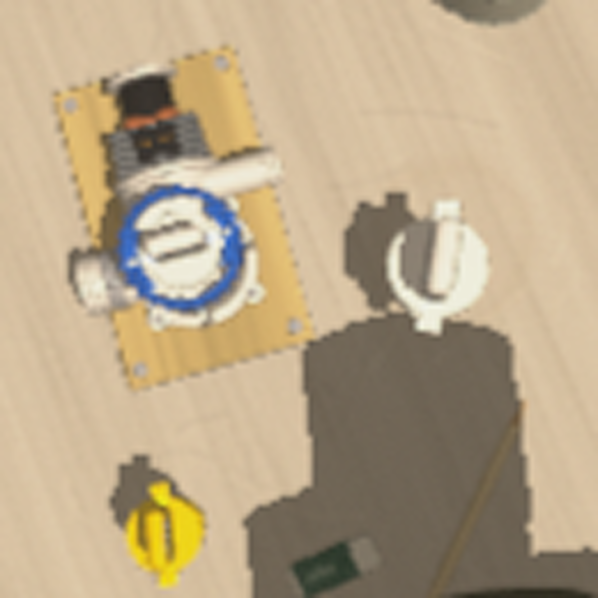

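Candidates in the top view are the white strainer in the pump (230,203), a larger white one standing on the table (286,208) and a yellow one (226,265). The crop confirms the seated one: it is inside the blue ring and is the smaller white one. The port is at about (0.472, 0.177) and the pump's yaw is about 15.5°. Next I move above it.

Request:
send_rows([
  [88,[0.56,-0.61,0],0],
  [88,[0.56,-0.61,0],0],
  [88,[0.56,-0.61,0],0],
  [88,[0.56,-0.61,0],0],
  [88,[0.56,-0.61,0],0],
  [88,[0.56,-0.61,0],0],
  [88,[0.56,-0.61,0],0],
  [88,[0.56,-0.61,0],0],
  [88,[0.56,-0.61,0],0],
  [88,[0.56,-0.61,0],0],
  [88,[0.56,-0.61,0],0],
  [88,[0.56,-0.61,0],0],
  [88,[0.56,-0.61,0],0],
  [88,[0.56,-0.61,0],0],
  [88,[0.56,-0.61,0],0],
  [88,[0,0,0],0],
  [88,[0,0,0],0],
])

```text
time_s: 2.92
tcp_pos: [0.4729, 0.1747, 0.2386]
eef_rot: [0.988, 0.153, -0.0, 0.0]
contact_force: [0.4, -0.2, -0.4]
gripper_width: 0.0881
grip_force: 0.0
```

```bash
cat >> h.py <<'E'
from scipy.spatial.transform import Rotation as R
np.set_printoptions(precision=4,suppress=True)
def st():
    o=robot.get_obs(); M=R.from_quat(o["eef_rot"]).as_matrix()
    print("t",o["time_s"],"tcp",o["tcp_pos"],"psi",np.degrees(np.arctan2(M[1,0],M[0,0])),"F",o["contact_force"],"w",o["gripper_width"],"g",o["grip_force"],"q6",o["qpos"][5])
    return o,M
E
python3 - <<'E'
from h import *
o,M=st()
s=snapshot("wrist"); save(s,"c.png",k=1.2); W=pts(s); z=W[...,2]
hsv=cv2.cvtColor(s["img"],cv2.COLOR_RGB2HSV)
near=np.hypot(W[...,0]-.472,W[...,1]-.177)<.06
blue=(abs(hsv[...,0].astype(int)-110)<15)&(hsv[...,1]>110)&near
P=W[blue&(z>.101)&(z<.111)]; c,r=cv2.minEnclosingCircle(P[:,:2].astype(np.float32)); print("ring",len(P),c,r,np.median(P[:,2]))
F=W[near&(z>.130)&(z<.145)]; print("fin",len(F),F.mean(0)); print(cv2.minAreaRect(F[:,:2].astype(np.float32)),np.linalg.svd(F[:,:2]-F[:,:2].mean(0),full_matrices=False)[2])
for r in search_frame("wrist","strainer"): print(r["score"],r["location"])
d=np.array([c[0],c[1],.1])-o["tcp_pos"]; print("units",M.T@d/.06)
E
```

```text
t 2.925 tcp [0.4729 0.1747 0.2386] psi 17.58573122665906 F [ 0.3938 -0.2093 -0.4115] w 0.08808882936290972 g 0.0 q6 1.3851571536734906
ring 956 (0.471915602684021, 0.17789305746555328) 0.03295791521668434 0.1053163648824137
fin 335 [0.4723 0.1783 0.1356]
((0.4715649485588074, 0.17779798805713654), (0.010408508591353893, 0.029390254989266396), 15.24971866607666) [[ 0.2634 -0.9647]
 [ 0.9647  0.2634]]
0.92 [250.7, 179.9]
0.69 [358.1, 215.3]
0.57 [212.7, 264.7]
units [ 0.0012 -0.056   2.3093]
```

View pics/c.png

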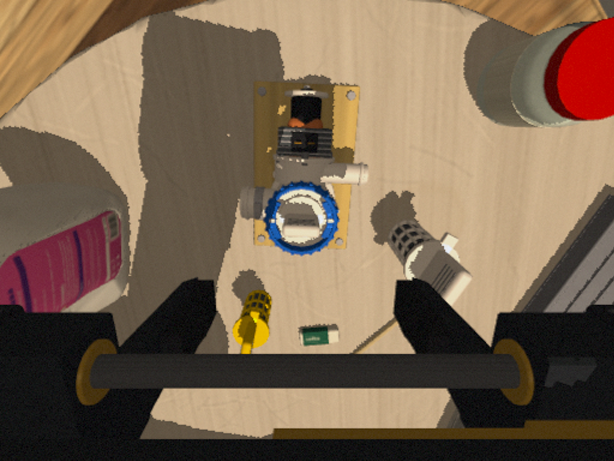

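The wrist view shows the ring at (302,217) with the fin upright in the middle of it. I descend over the ring, grip it, then turn.

Request:
send_rows([
  [88,[0,-0.05,0.5],0],
  [88,[0,0,0.5],0],
  [88,[0,0,0.5],0],
  [88,[0,0,0.5],0],
  [88,[0,0,0.3],0],
  [88,[0,0,0.28],0],
  [88,[0,0,0],0],
  [50,[0,0,0],0],
  [50,[0,0,0],0],
  [50,[0,0,0],0],
  [50,[0,0,0],0],
  [50,[0,0,0],0],
  [50,[0,0,0],0],
], newtons=25)

```text
time_s: 4.65
tcp_pos: [0.4726, 0.1779, 0.0844]
eef_rot: [0.988, 0.153, 0.0, 0.0]
contact_force: [-1.4, -1.8, 5.9]
gripper_width: 0.062
grip_force: 25.0
```

Request:
send_rows([
  [50,[0,0,0],-0.8],
  [50,[0,0,0],-0.8],
  [50,[0,0,0],-0.8],
  [50,[0,0,0],-0.8],
  [50,[0,0,0],-0.8],
  [50,[0,0,0],-0.8],
  [50,[0,0,0],-0.8],
  [50,[0,0,0],-0.8],
  [50,[0,0,0],-0.8],
  [50,[0,0,0],-0.8],
  [50,[0,0,0],-0.8],
  [50,[0,0,0],-0.8],
])

```text
time_s: 6.15
tcp_pos: [0.472, 0.1784, 0.0844]
eef_rot: [0.792, 0.611, 0.0, -0.0]
contact_force: [-4.9, 2.8, 7.2]
gripper_width: 0.0622
grip_force: 25.0
```

```bash
python3 - <<'E'
from h import *
o,M=st(); print(o["wrist_torque"])
E
```

```text
t 6.15 tcp [0.472  0.1784 0.0844] psi 75.3271653203389 F [-4.9354  2.8064  7.1597] w 0.06218474963940967 g 25.000393143855035 q6 0.38386798822276513
[ 0.2992  0.5661 -0.0978]
```

Request:
send_rows([
  [50,[0,0,0],-0.8],
  [50,[0,0,0],-0.8],
  [50,[0,0,0],-0.8],
  [50,[0,0,0],-0.8],
  [50,[0,0,0],-0.6],
  [50,[0,0,0],0],
])

```text
time_s: 6.9
tcp_pos: [0.4717, 0.1785, 0.0843]
eef_rot: [0.657, 0.754, 0.0, -0.001]
contact_force: [-4.9, 2.7, 8.2]
gripper_width: 0.0618
grip_force: 25.0
```

```bash
python3 - <<'E'
from h import *
o,M=st(); print(o["wrist_torque"])
E
```

```text
t 6.9 tcp [0.4717 0.1785 0.0843] psi 97.90126627875908 F [-4.9176  2.6509  8.2187] w 0.061778135945574325 g 25.000219025314436 q6 -0.010730018232711342
[ 0.3284  0.7113 -0.7959]
```

The moment reached −0.8 N m after 80° of turning, so the ring is at its stop. I release it, rise, align with the fin and pinch.

Request:
send_rows([
  [88,[0,0,0],0.1],
  [88,[0,0,0],0],
  [88,[0,0,0],0],
  [88,[0,0,0],0],
  [88,[0,0,-0.25],-0.6],
  [88,[0,0,-0.2],-0.72],
  [88,[0,0,0],0],
  [0,[0,0,0],0],
  [0,[0,0,0],0],
  [0,[0,0,0],0],
  [0,[0,0,0],0],
  [0,[0,0,0],0],
  [0,[0,0,0],0],
  [0,[0,0,0],0],
  [0,[0,0,0],0],
], newtons=20)

```text
time_s: 8.78
tcp_pos: [0.4723, 0.1779, 0.1109]
eef_rot: [0.607, 0.795, -0.0, -0.0]
contact_force: [-2.4, 0.2, 1.7]
gripper_width: 0.0102
grip_force: 0.8
```

```bash
python3 - <<'E'
from h import *
o,M=st(); print(o["wrist_torque"])
E
```

```text
t 8.775 tcp [0.4723 0.1779 0.1109] psi 105.29993879354886 F [-2.3546  0.2284  1.6924] w 0.010224750301022578 g 0.8225508034229279 q6 -0.13921189364844017
[-0.1236  0.1927  0.0793]
```

Request:
send_rows([
  [0,[0,0,0],0],
  [0,[0,0,0],0],
  [0,[0,0,-0.2],0],
  [0,[0,0,-0.2],0],
  [0,[0,0,-0.2],0],
  [0,[0,0,-0.2],0],
  [0,[0,0,-0.3],0],
  [0,[0,0,-0.3],0],
  [0,[0,0,-0.3],0],
  [0,[0,0,-0.3],0],
  [0,[0,0,-0.3],0],
  [0,[0,0,-0.3],0],
  [0,[0,0,0],0],
  [0,[0,0,0],0],
])

```text
time_s: 10.52
tcp_pos: [0.472, 0.1779, 0.2664]
eef_rot: [0.607, 0.795, -0.0, -0.0]
contact_force: [0.8, 0.1, -1.7]
gripper_width: 0.0096
grip_force: 20.0
```

```bash
python3 - <<'E'
from h import *
o,M=st()
s=snapshot("scene"); a=s["img"]; w=snapshot("wrist"); t=snapshot("top")
Z=lambda im,c,k: cv2.resize(im[c[1]:c[3],c[0]:c[2]],(400,400),interpolation=cv2.INTER_CUBIC)
save({"img":np.hstack([Z(a,(180,110,310,240),0),Z(t["img"],(180,140,310,270),0)])},"d.png")
W=pts(t); m=outline_of("top","tray")[0]["region"]; T=W[m]; T=T[(T[:,2]>.022)&(T[:,2]<.036)]
print("tray",cv2.minAreaRect(T[:,:2].astype(np.float32)), np.percentile(T,[1,99],axis=0).ravel())
r=m&(abs(W[...,0]-.474)<.03)&(W[...,2]>.022); Y=W[r]; print(Y[Y[:,1]>-.2][:,1].mean(), Y[Y[:,1]<-.25][:,1].mean(), len(Y))
E
```

```text
t 10.525 tcp [0.472  0.1779 0.2664] psi 105.29934655004372 F [ 0.7788  0.0524 -1.7126] w 0.009592325501011854 g 19.99687246978283 q6 -0.13926621152789861
tray ((0.47387537360191345, -0.2265356332063675), (0.15820297598838806, 0.20752136409282684), 83.17620849609375) [ 0.3651 -0.3124  0.0224  0.5817 -0.1398  0.0347]
-0.15063379765837978 -0.3013895349642605 146
```

View pics/d.png

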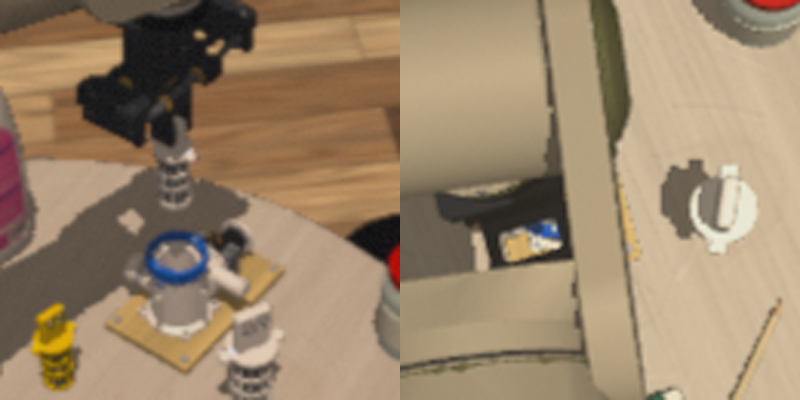

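The strainer is out and hanging upright in the fingers at (172,170) in the left half. Rows cannot tilt the tool, so I will lever the cage against the fixed tray wall while holding the fin lightly. I carry it there now.

Request:
send_rows([
  [0,[0,0,0],0.92],
  [0,[0,0,0],0.92],
  [0,[0,0,0],0.92],
  [0,[0,0,0],0.92],
  [0,[-0.3,0.04,0],0],
  [0,[-0.5,0.07,0],0],
  [0,[-0.5,0.07,0],0],
  [0,[-0.5,0.07,0],0],
  [0,[-0.5,0.07,0],0],
  [0,[-0.5,0.07,0],0],
  [0,[-0.5,0.07,0],0],
  [0,[-0.5,0.07,0],0],
  [0,[-0.5,0.07,0],0],
  [0,[-0.5,0.07,0],0],
  [0,[-0.5,0.07,0],0],
  [0,[-0.5,0.07,0],0],
  [0,[-0.1,0.01,0],0],
  [0,[0,0,0],0],
  [0,[0,0,0],0],
])

```text
time_s: 13.1
tcp_pos: [0.4793, -0.1787, 0.267]
eef_rot: [0.747, 0.665, 0.0, -0.0]
contact_force: [0.4, 0.0, -1.3]
gripper_width: 0.0096
grip_force: 20.0
```

```bash
python3 - <<'E'
from h import *
o,M=st()
d=np.array([.479,-.180,.096])-o["tcp_pos"]; print("units",M.T@d/.06)
s=snapshot("wrist"); save(s,"e.png",k=1.0)
W=pts(s); z=W[...,2]
import itertools
e=np.array([.118,.993]); c=np.array([.4739,-.2265])
v=(W[...,:2]-c)@e; u=(W[...,:2]-c)@np.array([.993,-.118])
m=(z>.022)&(z<.034)&(abs(v-.075)<.02)&(abs(u)<.09)
for a in np.arange(-.08,.09,.04):
    k=m&(abs(u-a)<.02); print(a,k.sum(),np.percentile(v[k],[3,50,97]) if k.sum()>3 else "")
m=(abs(u-0)<.1)&(abs(v)<.05); print("floor",np.nanmedian(z[m]))
E
```

```text
t 13.1 tcp [ 0.4793 -0.1787  0.267 ] psi 83.29117754860249 F [ 0.3785  0.0005 -1.3483] w 0.009644277346161557 g 19.99689139891416 q6 -0.4692752054678681
units [-0.0223 -0.0019  2.8505]
-0.08 112 [0.0728 0.0761 0.0788]
-0.04 144 [0.0728 0.0761 0.0788]
0.0 144 [0.0729 0.0762 0.0789]
0.039999999999999994 146 [0.0731 0.0763 0.079 ]
0.08 108 [0.0732 0.0765 0.0791]
floor 0.004444980941706422
```

View pics/e.png

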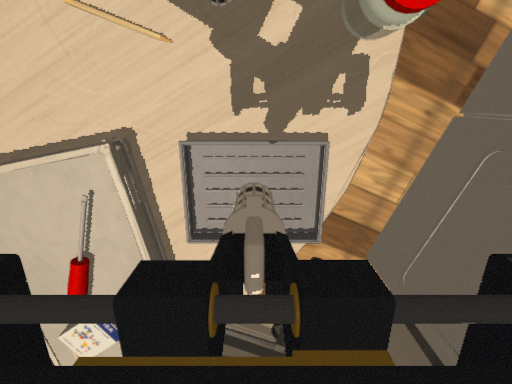

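```bash
python3 - <<'E'
from h import *
W=pts(snapshot("wrist")); z=W[...,2]
for x0 in np.arange(.28,.68,.04):
    print(round(x0,2),[(lambda a: round(float(np.percentile(a,98)),3) if len(a)>5 else None)(z[(W[...,0]>=x0)&(W[...,0]<x0+.04)&(W[...,1]>=y0)&(W[...,1]<y0+.04)&(z<.2)]) for y0 in np.arange(-.28,.04,.04)])
E
```

```text
0.28 [0.058, 0.058, 0.059, 0.058, 0.002, 0.002, 0.002, 0.009]
0.32 [0.002, 0.002, 0.002, 0.002, 0.002, 0.002, 0.002, 0.009]
0.36 [0.031, 0.032, 0.032, 0.032, 0.002, 0.002, 0.008, 0.007]
0.4 [0.008, 0.007, 0.008, 0.031, 0.002, 0.002, 0.003, 0.003]
0.44 [None, 0.008, 0.196, 0.032, 0.002, 0.002, 0.003, 0.016]
0.48 [0.008, 0.008, 0.197, 0.032, 0.002, 0.002, 0.003, 0.003]
0.52 [0.007, 0.008, 0.028, 0.032, 0.002, 0.003, 0.003, 0.003]
0.56 [0.032, 0.032, 0.032, 0.03, 0.002, 0.003, 0.003, 0.004]
0.6 [0.001, 0.002, 0.002, 0.002, 0.002, 0.003, 0.116, 0.033]
0.64 [None, None, 0.002, 0.003, 0.003, 0.003, 0.117, None]
```

Request:
send_rows([
  [0,[0,-0.25,0.3],0],
  [0,[0,-0.25,0.3],0],
  [0,[0,0,0.3],0],
  [0,[0,0,0.3],0],
  [0,[0,0,0.3],0],
  [0,[0,0,0.3],0],
  [0,[0,0,0.3],0],
  [0,[0,0,0.3],0],
  [0,[0,0,0.25],0],
  [0,[0,0,0.2],0],
  [0,[0,0,0],0],
  [0,[0,0,0],0],
])

```text
time_s: 14.7
tcp_pos: [0.4498, -0.176, 0.0964]
eef_rot: [0.748, 0.664, 0.0, 0.0]
contact_force: [-0.3, -0.7, -0.9]
gripper_width: 0.01
grip_force: 20.0
```

```bash
python3 - <<'E'
from h import *
o,M=st()
# pivot path: s=85, rim inner face v=.0728, z=.030
g=o["tcp_pos"]; v0=(g[:2]-np.array([.4739,-.2265]))@np.array([.118,.993]); print("v0",v0)
pv,pz=v0,g[2]
for t in [0,15,30,45,60,70,78,85]:
    a=np.radians(t); s=.083
    v=.0728+s*np.sin(a)-.017*np.cos(a); z=.030+s*np.cos(a)+.017*np.sin(a)-.019
    print(t,"tcp v,z",v,z,"step units",(v-pv)/.06,-(z-pz)/.06); pv,pz=v,z
E
```

```text
t 14.7 tcp [ 0.4498 -0.176   0.0964] psi 83.21978651787781 F [-0.3313 -0.656  -0.9457] w 0.00998637442764081 g 19.996831747703254 q6 -0.49779369652077515
v0 0.04728346801639602
0 tcp v,z 0.0558 0.094 step units 0.14194219972673308 0.03980369955671563
15 tcp v,z 0.07786124169659506 0.09557176734873551 step units 0.3676873616099176 -0.026196122478925242
30 tcp v,z 0.09957756813566454 0.09138010851410841 step units 0.3619387739844914 0.06986098057711841
45 tcp v,z 0.11946904755831216 0.08171067811865476 step units 0.3315246570441269 0.16115717325756082
60 tcp v,z 0.1361801085141084 0.06722243186433546 step units 0.2785176825966039 0.24147077090532165
70 tcp v,z 0.14498014508869403 0.05536244644939095 step units 0.146667276243094 0.19766642358240855
78 tcp v,z 0.15045175211700396 0.04488517955034872 step units 0.09119345047183212 0.17462111498403715
85 tcp v,z 0.15400251231490472 0.03516923651561529 step units 0.05917933663167942 0.16193238391222384
```

Request:
send_rows([
  [0,[0,0,0],0],
  [0,[0,0,0],0],
  [0,[0.14,0,0.04],0],
  [0,[0.12,0,0],0],
  [0,[0.12,0,-0.02],0],
  [0,[0.12,0,0],0],
  [0,[0.12,0,0.01],0],
  [0,[0.12,0,0.02],0],
  [0,[0.12,0,0.03],0],
  [0,[0.11,0,0.05],0],
  [0,[0.11,0,0.05],0],
  [0,[0.11,0,0.06],0],
  [0,[0,0,0],0],
], newtons=6)

```text
time_s: 16.32
tcp_pos: [0.4579, -0.1044, 0.0812]
eef_rot: [0.748, 0.664, -0.0, -0.0]
contact_force: [-0.0, 0.4, -0.5]
gripper_width: 0.0099
grip_force: 6.0
```

```bash
python3 - <<'E'
from h import *
o,M=st()
a=snapshot("scene")["img"]; w=snapshot("wrist")["img"]; t=snapshot("top")["img"]
Z=lambda im,c: cv2.resize(im[c[1]:c[3],c[0]:c[2]],(400,400),interpolation=cv2.INTER_CUBIC)
print([r["location"] for c in ["scene","top"] for r in search_frame(c,"tray")[:1]])
save({"img":np.hstack([Z(a,(250,180,400,330)),Z(w,(130,100,400,384))])},"f.png")
E
```

```text
t 16.325 tcp [ 0.4579 -0.1044  0.0812] psi 83.24933876317189 F [-0.0044  0.3517 -0.48  ] w 0.009898906928599266 g 5.9996777951892 q6 -0.35686510791921267
[[404.0, 168.0]]
```

View pics/f.png

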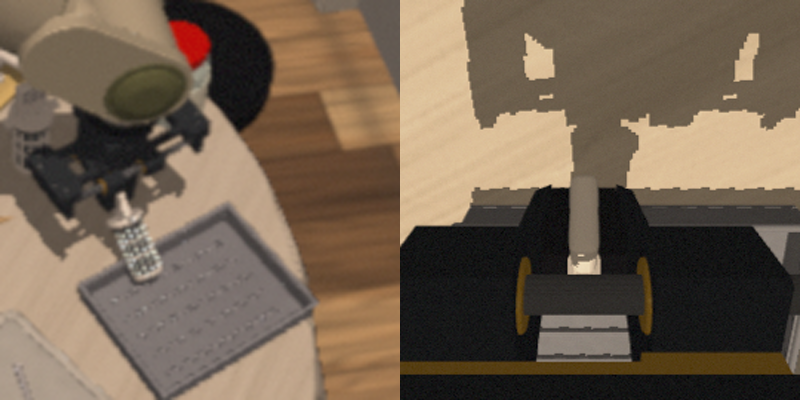

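The strainer is pivoting: in the left half its cage at (138,250) leans over the tray wall, about 45°. I continue, then clamp firmly and lift.

Request:
send_rows([
  [0,[0.1,0,0.07],0],
  [0,[0.09,0,0.08],0],
  [0,[0.09,0,0.09],0],
  [0,[0.08,0,0.1],0],
  [0,[0.07,0,0.1],0],
  [0,[0.05,0,0.09],0],
  [0,[0.04,0,0.09],0],
  [0,[0.03,0,0.08],0],
  [0,[0,0,0],0],
  [0,[0,0,0],0],
])

```text
time_s: 17.82
tcp_pos: [0.4618, -0.0721, 0.0395]
eef_rot: [0.748, 0.664, 0.0, -0.0]
contact_force: [-0.4, -1.0, -0.2]
gripper_width: 0.01
grip_force: 6.0
```

Request:
send_rows([
  [0,[0,0,0],0],
  [0,[0,0,0],0],
  [0,[0,0,0],0],
  [0,[0,0,-0.15],0],
  [0,[0,0,-0.15],0],
  [0,[0,0,-0.25],0],
  [0,[0,0,-0.25],0],
  [0,[0,0,-0.3],0],
  [0,[0,0,-0.3],0],
  [0,[0,0,-0.3],0],
  [0,[0,0,-0.3],0],
  [0,[0,0,-0.3],0],
  [0,[0,0,-0.3],0],
  [0,[0,0,-0.3],0],
  [0,[0,0,0],0],
], newtons=50)

```text
time_s: 19.7
tcp_pos: [0.4623, -0.0723, 0.215]
eef_rot: [0.748, 0.664, 0.001, 0.001]
contact_force: [-0.3, -0.4, -1.3]
gripper_width: 0.0098
grip_force: 50.0
```

```bash
python3 - <<'E'
from h import *
o,M=st()
c=np.array([.4739,-.2265]); e=np.array([.118,.993]); f=np.array([.993,-.118])
g=o["tcp_pos"][:2]; print("tray uv of grip",(g-c)@f,(g-c)@e)
for cam in ["scene","top","wrist"]:
    s=snapshot(cam); W=pts(s)
    if cam=="scene": a=s["img"]
    if cam=="top": t=s["img"]
    for r in outline_of(cam,"strainer")[:3]:
        P=W[r["region"]]; P=P[np.isfinite(P[:,0])]
        v=(P[:,:2]-c)@e
        print(cam,round(r["score"],2),r["location"],len(P),np.median(P,0),"v",np.percentile(v,[3,97]),"z",np.percentile(P[:,2],[3,97]))
Z=lambda im,c: cv2.resize(im[c[1]:c[3],c[0]:c[2]],(400,400),interpolation=cv2.INTER_CUBIC)
save({"img":np.hstack([Z(a,(220,130,370,280)),Z(t,(250,100,450,300))])},"g.png")
E
```

```text
t 19.7 tcp [ 0.4623 -0.0723  0.215 ] psi 83.22145906877311 F [-0.3043 -0.4472 -1.3216] w 0.009828110972074217 g 49.99993035569787 q6 -0.28807277511409124
tray uv of grip -0.02975535465237901 0.1517420042135116
scene 0.88 [301.4, 231.2] 381 [ 0.4498 -0.1368  0.2325] v [0.054  0.1342] z [0.2118 0.2424]
scene 0.8 [258.5, 231.4] 446 [0.4495 0.0319 0.0757] v [0.2395 0.2786] z [-0.0007  0.1361]
scene 0.72 [194.8, 222.8] 303 [0.3179 0.1806 0.0644] v [0.3743 0.4349] z [-0.0008  0.1067]
top 0.74 [287.5, 207.4] 392 [0.4579 0.0431 0.0924] v [0.2427 0.285 ] z [0.0888 0.1436]
top 0.63 [225.4, 263.3] 246 [0.325  0.1855 0.0706] v [0.3775 0.4116] z [0.011  0.1101]
wrist 0.9 [239.6, 62.6] 3421 [0.4619 0.0392 0.0916] v [0.2435 0.2883] z [0.0897 0.1427]
wrist 0.69 [253.9, 325.7] 3159 [ 0.46   -0.0998  0.2361] v [0.0882 0.1656] z [0.218  0.2494]
```

View pics/g.png

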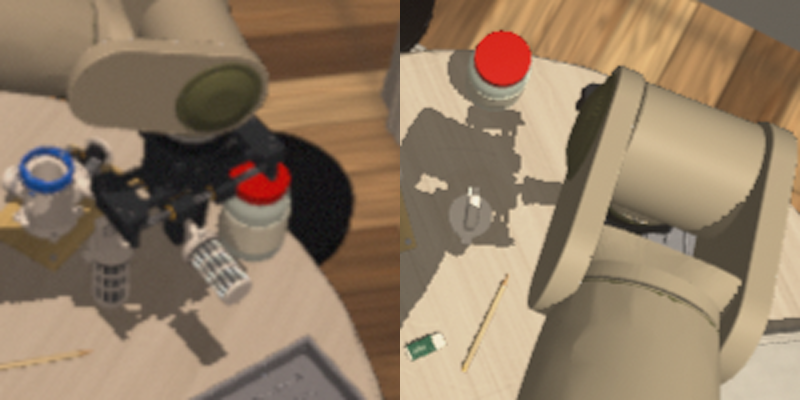

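Request:
send_rows([
  [0,[-0.15,0.05,0],0],
  [0,[-0.2,0.05,0],0],
  [0,[-0.2,0.05,0],0],
  [0,[-0.2,0.05,0],0],
  [0,[-0.2,0.05,0],0],
  [0,[-0.2,0.05,0],0],
  [0,[-0.15,0.05,0],0],
  [0,[-0.1,0.05,0],0],
  [0,[0,0,0],0],
  [0,[0,0,0],0],
  [0,[0,0,0],0],
])

```text
time_s: 21.38
tcp_pos: [0.4758, -0.1581, 0.2136]
eef_rot: [0.748, 0.664, 0.0, 0.0]
contact_force: [-1.1, -0.4, -0.4]
gripper_width: 0.0096
grip_force: 50.0
```

```bash
python3 - <<'E'
from h import *
o,M=st()
c=np.array([.4739,-.2265]); e=np.array([.118,.993]); f=np.array([.993,-.118])
g=o["tcp_pos"][:2]; print("tray uv of grip",(g-c)@f,(g-c)@e)
for cam in ["scene","wrist"]:
    s=snapshot(cam); W=pts(s)
    if cam=="scene": a=s["img"]
    for r in outline_of(cam,"strainer")[:3]:
        P=W[r["region"]]; P=P[np.isfinite(P[:,0])]
        if P[:,2].mean()<.15: continue
        v=(P[:,:2]-c)@e; u=(P[:,:2]-c)@f
        print(cam,r["score"],r["location"],len(P),"u",np.percentile(u,[3,50,97]),"v",np.percentile(v,[3,97]),"z",np.percentile(P[:,2],[3,97]))
        for b in np.arange(-.05,.09,.015):
            k=(v>b)&(v<b+.015)
            if k.sum()>8: print("  v",round(b,3),k.sum(),"top z",np.percentile(P[k,2],[5,95]))
cv2.imwrite("pics/i.png",cv2.resize(a[150:300,230:400],None,fx=4,fy=4)[...,::-1])
E
```

```text
t 21.375 tcp [ 0.4758 -0.1581  0.2136] psi 83.24312374071597 F [-1.0882 -0.3535 -0.4379] w 0.009625364986784943 g 50.00001847743988 q6 -0.4370670284199343
tray uv of grip -0.006179032395938837 0.06810829046245466
scene 0.57 [328.9, 247.4] 471 u [-0.0231 -0.0108  0.0985] v [-0.0289  0.1322] z [0.0017 0.2416]
  v -0.035 84 top z [0.2081 0.2337]
  v -0.02 80 top z [0.2153 0.2351]
  v -0.005 73 top z [0.2129 0.2352]
  v 0.01 66 top z [0.2186 0.2368]
  v 0.025 98 top z [0.2189 0.2483]
  v 0.04 29 top z [0.2194 0.2396]
  v 0.055 23 top z [0.0195 0.2371]
wrist 0.98 [254.3, 326.0] 3054 u [-0.0202 -0.0068  0.007 ] v [0.0053 0.0816] z [0.219  0.2499]
  v -0.005 268 top z [0.2223 0.2352]
  v 0.01 898 top z [0.2288 0.2385]
  v 0.025 338 top z [0.2318 0.2506]
  v 0.04 229 top z [0.2212 0.2506]
  v 0.055 452 top z [0.2373 0.2404]
  v 0.07 866 top z [0.2166 0.2407]
```

View pics/i.png

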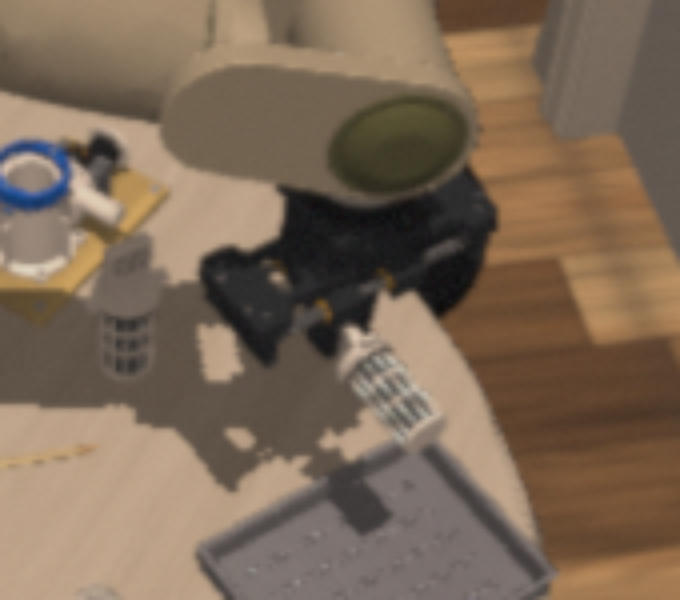

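The strainer is held about 85° from upright. The middle of its cage is within about 10 mm of the tray's centre, about 0.22 m up, and clear of everything, so I hand in.

```bash
python3 -c "
from plant import workorder
print(workorder.close_job())"
```

```text
the job is handed in; nothing more can be done
None
```

I turned the lock ring to its stop, drew the strainer by its fin, and tipped it to about 85° from upright against the tray wall; I handed the job in with it gripped still, its cage about 0.22 m above the tray's centre (no verdict came back).

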